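# Tip the draining potatoes from the rocking strainer into the box

### The job

Draw the wooden box right out from under the low dish shelf (its end tab is there for that) and let go of it; then take it afresh, by a side wall so that it lifts level, and set it down squarely on the rubber draining mat, whichever side of the tipping strainer that is on. Push the strainer's handle over towards the mat, past its catch, so that it goes fully over and both potatoes drop into the box. Then ease the strainer slowly back upright by its handle, holding it back so that it does not snap home, and let go; leave the pot, bottle and mug where they are.

Things in the scene. Friction and masses are not known exactly. Their poses are not given: they have to be found in the camera images.
- box: open plywood box, outside 220 (its x) by 140 (its y) by 70 mm high, walls 9 mm thick, about 0.4 kg. Origin at the centre of its underside, z up. It starts partly under the shelf, standing on the worktop, with its -x end and tab sticking out in front. Lift it by pinching a long (y) side wall at mid-length from above; the tab is for drawing only: lifted by it the box sags
- pull (a point): grip point on the box's end tab: a dark wooden upright plate fixed to the middle of the -x end wall, 50 mm long along the box's x, 12 mm thick along its y, from 25 to 65 mm above the worktop; this point is its centre, 136 mm from the box's origin along -x, 45 mm up
- rack: fixed low wooden dish shelf with a stack of plates on it; 180 (its x, depth) by 200 mm (its y), top board from 84 to 94 mm up, plates up to 131 mm, on two side panels 180 mm apart inside; open at the front (-x), box slides out along -x. Origin on the worktop under its centre. The box is clear of it when its origin is more than 200 mm out along the shelf's -x
- mat: fixed dark ribbed rubber draining mat, 230 (its x) by 150 mm, level with the worktop. Parallel to the strainer, its centre 130 mm to the left (+y) or right (-y) of it, the pot on the other side. The upright trough's rim (210 mm up) overhangs the box's place by 15 mm: lower it farther out, then slide it in. Origin at its centre; the box's long axis goes along its x, either way round
- stand: fixed dark steel stand of the tipping strainer: foot 230 (x) by 70 mm (y), two end plates 50 mm wide and 160 mm high, 105 mm before and behind its centre, a small counterweight on the rear one. Origin on the worktop under its centre; its x is the hinge direction, -x is the handle end, facing the robot
- hinge (a point): point on the hinge axis at the strainer's middle, 150 mm above the worktop; axis along the stand's x. The trough itself is stainless, 170 mm long, 150 mm wide over its rims, which are 60 mm above the hinge when upright; tipped fully its lower rim is about 85 mm above the worktop
- skip (a joint): tilt of the strainer about the hinge (rad): 0 upright, positive tipped towards the stand's +y, negative towards its -y, stops at +1.45 and -1.45. A detent holds it at 0 and, once past about 0.75 either way, carries it by itself to the stop (it then runs ahead of a pusher), and holds it there; the way back is the same. Pushing at the handle takes about 5 to 8 N
- handle (a point): grip point on the strainer's handle: a black round bar, 16 mm across, parallel to the hinge, on a flat lever at the trough's robot end; free bar from 89 to 174 mm before the strainer's middle, this point 140 mm before it, 100 mm from the hinge axis (straight above it at 0, so 250 mm above the worktop). A downward gripper closing across the bar can follow it round without turning
- potato_a: potato, about 75 by 60 mm, 0.13 kg; origin at its centre; starts in the strainer's trough
- potato_b: potato, about 75 by 60 mm, 0.13 kg; origin at its centre; starts in the strainer's trough
- pot: steel stock pot with two ear handles, 120 mm across (160 over the ears, along its x), 105 mm high, standing beside the strainer on the side away from the mat; origin under its centre. Leave alone
- bottle: clear plastic bottle, 60 mm across, 190 mm high; origin under its centre. Leave alone
- mug: white mug, 80 mm across, 90 mm high; origin under its centre. Leave alone
There are look-alikes about, which are no part of the job. What is shaped like the potato_b but orange or pink is not meant.

How it is judged (in metres and radians):
On the way, in this order (a step that is already met when the one before it is completed fails the run):
1. the box is drawn clear of the shelf, stands level on the worktop and is let go (x of box in the frame of rack below -0.195 m and height (world z) of box below 0.008 m and angle between box's own z axis and vertical below 0.06 rad and contact force between the fingers and box below 0.2 N), for 0.2 s.
2. the box is lifted, level within 0.3 rad (height (world z) of box above 0.02 m and angle between box's own z axis and vertical below 0.3 rad), for 0.3 s.
3. the box stands squarely on the mat, let go, the strainer still upright (horizontal distance between box and mat below 0.03 m and angle between the x axis of box and the x axis of mat, either way round below 0.2 rad and height (world z) of box below 0.008 m and angle between box's own z axis and vertical below 0.06 rad and contact force between the fingers and box below 0.2 N and value of joint skip between -0.4 and 0.4 rad), for 0.2 s.
4. the strainer is tipped fully over and both potatoes are in the box ((value of joint skip above 1.2 rad or value of joint skip below -1.2 rad) and x of potato_a in the frame of box between -0.1 and 0.1 m and y of potato_a in the frame of box between -0.062 and 0.062 m and z of potato_a in the frame of box between 0 and 0.07 m and x of potato_b in the frame of box between -0.1 and 0.1 m and y of potato_b in the frame of box between -0.062 and 0.062 m and z of potato_b in the frame of box between 0 and 0.07 m), for 0.2 s.
At the end, for the whole second after the job is handed in: Box on the worktop on the mat (centres within 30 mm, along the mat within 0.2 rad, level), both potatoes inside it, strainer upright within 0.1 rad and still, everything released, bystanders not moved (horizontal distance between box and mat below 0.03 m and angle between the x axis of box and the x axis of mat, either way round below 0.2 rad and height (world z) of box below 0.008 m and angle between box's own z axis and vertical below 0.06 rad and x of potato_a in the frame of box between -0.1 and 0.1 m and y of potato_a in the frame of box between -0.062 and 0.062 m and z of potato_a in the frame of box between 0 and 0.07 m and x of potato_b in the frame of box between -0.1 and 0.1 m and y of potato_b in the frame of box between -0.062 and 0.062 m and z of potato_b in the frame of box between 0 and 0.07 m and value of joint skip between -0.1 and 0.1 rad and velocity of joint skip between -0.1 and 0.1 rad/s and linear speed of box below 0.02 m/s); the robot touches nothing.
It fails at once if the strainer snapped back: returning towards upright faster than 2.2 rad/s ((value of joint skip between 0.12 and 1.1 rad and velocity of joint skip below -2.2 rad/s and z of each of potato_a, potato_b in the frame of stand below 0.11 m) or (value of joint skip between -1.1 and -0.12 rad and velocity of joint skip above 2.2 rad/s and z of each of potato_a, potato_b in the frame of stand below 0.11 m)).
It fails at once if the pot, bottle or mug was moved more than 30 mm (distance of any of pot, bottle, mug from where it was at the start of the episode above 0.03 m).
It also fails if it takes over 72 s, if anything falls off the work surface, if the arm or the gripper's body presses on something with over 40 N, if the wrist force passes 120 N, or if a joint passes its speed limit or range.

### The arm

A 6-joint arm with a two-finger parallel gripper is mounted at the origin on the work surface. World frame = base frame: x ahead of the robot, y to its left, z up, the work surface at z = 0. Lengths are in m, angles in degrees, forces in N, time in s.
With the tool pointing down it reaches from about 0.375 to 0.9 m from the base axis. Payload 3.1 kg.
Tool frame: the origin (TCP) lies on the centre line of the jaws, within the pads' length; the fingertips stand 25 mm ahead of it and the grasp point (between the pads) lies 6 mm ahead of it; z points along the fingers, y is the line along which they close (so a half turn about z gives the same grasp; the last joint's range is limited). The gripper opens to 87 mm and grips with 3 to 60 N. Pads are 19 mm wide; open, the fingers measure 117 mm over their backs; the gripper's body (75 mm by 190 mm) begins 51 mm behind the grasp point.
Start: joints at [-10.227, 30.224, 82.088, -0, 67.689, -10.227], TCP at [0.625, 0, 0.248] pointing down, gripper open.
Joint ranges: [-176.69, 176.69], [-43.24, 126.21], [12.49, 139.97], [-82, 262], [0, 151.66], [-163.58, 163.58]. Speed limits (degrees/s): [159.86, 159.86, 180, 180, 180, 180].

### API

Orientations are given as a 3x3 rotation matrix whose columns are the frame's x, y, z axes.
In Python, from rig import * gives the robot as it stands.
- The arm moves only by the tool step_arm, never from a script. Its argument "steps" is a list of rows, each a list of 7 numbers: the shift along the tool's x, y, z normalised to -1 to 1, where 1 is 0.3 m, then the turn, a rotation vector about the tool's x, y, z normalised to -1 to 1, where 1 is 45 degrees, then the gripper's target within -1 to 1 (shut at 1, half-way at 0, fully open at -1). A call has 1 to 8 rows; each row is the pose to reach, as a shift and turn from the pose commanded when the call began, along the tool's axes at that moment; what a row does not reach only later rows make up. A row lasts 1/12 s, in which the tool goes at most 41.7 mm and 7.16 degrees, less where a joint would pass 70% of its speed; a pose out of reach is approached as far as the arm can. A call with a number of a shift or a turn outside -1 to 1 is refused whole. A call with a gripper value outside its range is refused whole. The fingers move at their own pace and stop on an object; the grip force is fixed at half the most. Time passes only in rows, so rows that repeat a pose let the fingers close. It gives the time, the measured TCP pose, the force, the opening and the grip force at its end, in the units of the state.
- read_state(): the state, without advancing time (a new reading comes with each control period).
- capture(name): name is "scene" or "side" or "wrist"; returns a dict with "image" (420x560x3 uint8, red, green, blue), "vertical_fov" (degrees; the focal length in pixels is half the picture's height over the tangent of half this angle, whatever the lens; pixels are square), "cx", "cy" (the principal point, pixels), "world_from_camera" (4x4, takes a point from camera to world coordinates); the wrist camera has in their place "T_tool_cam" (4x4, takes a point from camera to tool coordinates, whose origin is the TCP and whose axes are the flange's). Camera axes: x right, y down, z forward; pixel columns grow to the right and rows downward; lengths in m; the calibration is good to about 2 mm. A picture is of the moment at which its call begins: read the wrist's pose just before it. There is no depth.
- hand_in(): hands the job in; it is judged then, once.
The state is a dict: "time_s": time; "joint_positions": joint angles; "qvel": joint speeds; "tau": joint torques, N m; "position": TCP position; "tcp_rot": TCP orientation; "force": force on the tool from outside, world axes, zero at the start; "moment": the same for the moment, N m; "opening": opening from 0.0 (shut) to 1.0 (fully open); "grasp_force": force on a finger pad.
Only numpy, scipy, OpenCV 4.12 (cv2) and the standard library are available. Lean on these libraries where they do the work, as an engineer would, in place of code of your own. Each camera call takes 0.05 s, during which the arm holds its last target. There are 200 camera calls.

## Working session

There is one attempt and no reset: what is moved stays moved. The work goes in short steps, Python scripts to look and compute and a tool call to move; the robot and the scene stay as the last step left them, time stands still between calls to the robot, and variables do not carry over. Pictures are saved under pics/ and viewed, at most 10 in all, crops included, and the job is handed in when it is done.

Besides the shell and the picture viewer there is one more tool, called after "Call:" as name(argument=value, ...) on one line, values as JSON. step_arm: Moves the arm, as the interface text tells. Scaled input: -1 to 1 covers 0.3 m each way for a shift and 45 degrees each way for a turn. Its arguments: {"type":"object","properties":{"steps":{"type":"array"}},"required":["steps"]}

```bash
ls; mkdir -p pics
python3 - <<'E'
from rig import *
import cv2,numpy as np
for n in("scene","side","wrist"):
    s=read_state(); c=capture(n)
    cv2.imwrite(f"pics/{n}0.png",c["image"][:,:,::-1])
    np.savez(f"pics/{n}0.npz",**c)
    print(n,c["vertical_fov"],c.get("cx"),c.get("cy"),np.round(c.get("world_from_camera",c.get("T_tool_cam")),3).tolist())
print(s)
E
```

```text
pics
scene 49.62288529249885 284.2077617190481 215.77394482367714 [[0.675, 0.642, -0.364, 1.058], [0.737, -0.581, 0.344, -0.477], [0.009, -0.5, -0.866, 1.161], [0.0, 0.0, 0.0, 1.0]]
side 46.066463477876766 275.734810181098 207.94386454322017 [[0.828, -0.349, 0.439, 0.085], [-0.561, -0.544, 0.624, -0.845], [0.021, -0.763, -0.646, 0.978], [0.0, 0.0, 0.0, 1.0]]
wrist 59.509809207813696 275.7416296347686 210.9827569490387 [[-0.0, -0.953, -0.304, 0.084], [1.0, -0.0, 0.001, 0.001], [-0.001, -0.304, 0.953, -0.138], [0.0, 0.0, 0.0, 1.0]]
{'time_s': 0.1, 'joint_positions': array([-1.02275544e+01,  3.02732165e+01,  8.21480386e+01, -9.80303380e-05,
        6.76885757e+01, -1.02261395e+01]), 'qvel': array([ 0.02930978, -0.06887539, -0.08884157,  0.1600916 ,  0.04170675,
       -0.03812809]), 'tau': array([-3.02360622e-04, -4.40987206e+01, -1.77151054e+01,  6.34850166e-02,
        5.34114777e-02, -3.85449334e-05]), 'position': array([6.24402634e-01, 1.33980217e-04, 2.46679555e-01]), 'tcp_rot': array([[ 2.43630430e-05,  9.99998220e-01, -1.88672887e-03],
       [ 9.99999942e-01, -2.37238516e-05,  3.38804501e-04],
       [ 3.38759138e-04, -1.88673701e-03, -9.99998163e-01]]), 'force': array([ 0.12428457,  0.02871482, -0.22485377]), 'moment': array([-0.02574057, -0.03671938, -0.09104421]), 'grasp_force': 0.0, 'opening': 0.9992861903238455}
```

View images.

View pics/scene0.png

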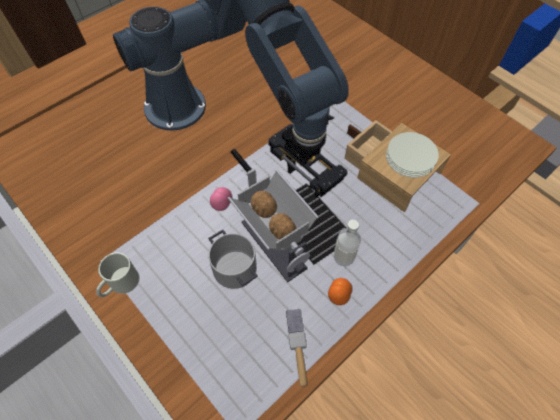

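View pics/side0.png

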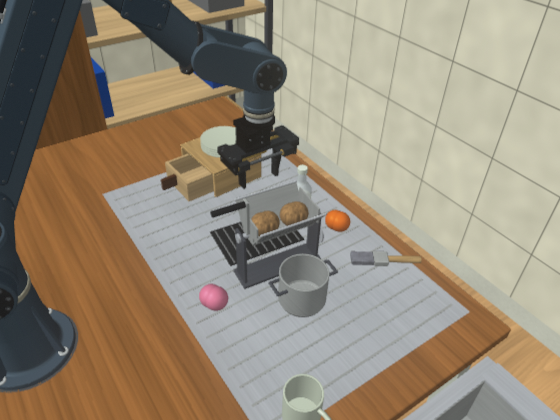

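```bash
cat > h.py <<'E'
import numpy as np,cv2
def ray(c,u,v,W=None):
    W=c["world_from_camera"] if W is None else W
    f=210/np.tan(np.radians(float(c["vertical_fov"]))/2)
    d=W[:3,:3]@np.array([(u-c["cx"])/f,(v-c["cy"])/f,1]); return W[:3,3],d
def onz(c,u,v,z,W=None):
    o,d=ray(c,u,v,W); return (o+d*(z-o[2])/d[2])[:3]
def proj(c,p,W=None):
    W=c["world_from_camera"] if W is None else W
    f=210/np.tan(np.radians(float(c["vertical_fov"]))/2)
    q=W[:3,:3].T@(np.array(p)-W[:3,3]); return f*q[0]/q[2]+c["cx"],f*q[1]/q[2]+c["cy"]
def wristW(c,s):
    T=np.eye(4);T[:3,:3]=s["tcp_rot"];T[:3,3]=s["position"]; return T@c["T_tool_cam"]
E
python3 - <<'E'
import cv2
a=cv2.imread("pics/scene0.png")[105:285,205:455]
cv2.imwrite("pics/sc_crop.png",cv2.resize(a,None,fx=3.2,fy=3.2,interpolation=cv2.INTER_CUBIC))
a=cv2.imread("pics/side0.png")[120:300,140:380]
cv2.imwrite("pics/sd_crop.png",cv2.resize(a,None,fx=3.2,fy=3.2,interpolation=cv2.INTER_CUBIC))
E
```

```text
(no output)
```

View pics/sc_crop.png

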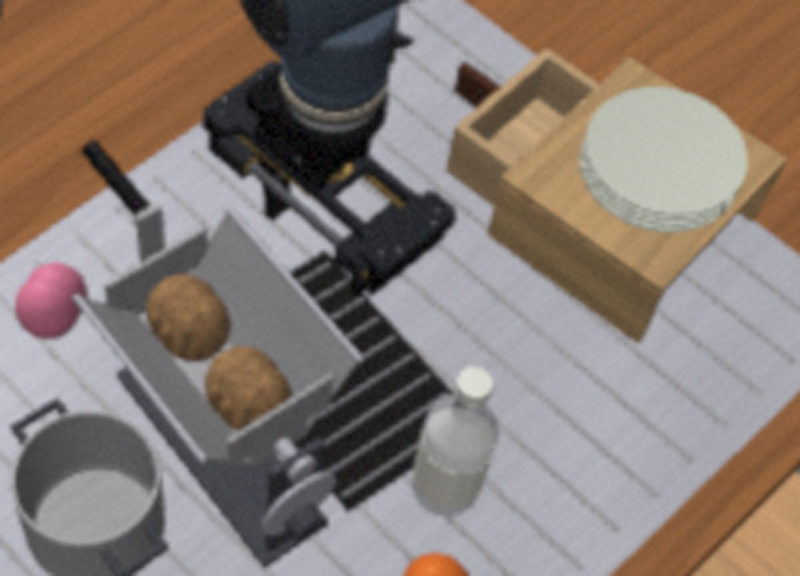

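View pics/sd_crop.png

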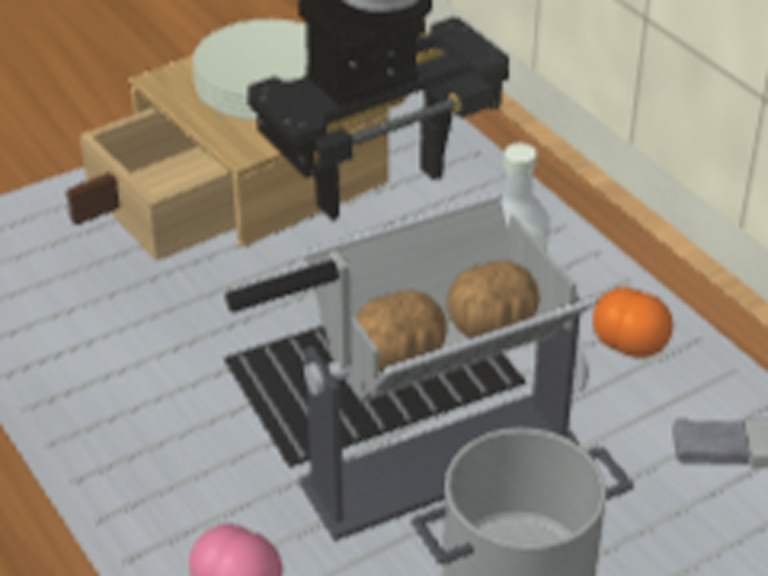

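Run:
```python
from h import *
sc=np.load("pics/scene0.npz");sd=np.load("pics/side0.npz")
def S(n,x,y,z): print("sc",n,np.round(onz(sc,205+x/3.2,105+y/3.2,z),3))
def D(n,x,y,z): print("sd",n,np.round(onz(sd,140+x/3.2,120+y/3.2,z),3))
for n,x,y,z in [("rackFR",504,180,.094),("rackBR",660,290,.094),("rackBL",785,160,.094),("rackFL",630,60,.094),("boxFR",455,130,.07),("boxFL",545,52,.07),("tab0",461,66,.065),("tab1",495,85,.065),("h0",90,150,.25),("h1",140,210,.25),("footFR",122,372,0.005),("footBR",268,562,0.005),("matBR",350,508,0),("matBL",450,390,0),("bottle",450,490,0),("bottletop",476,380,.19)]: S(n,x,y,z)
for n,x,y,z in [("rackFR",238,165,.094),("rackFL",132,82,.094),("boxFR",152,205,.07),("boxFL",83,138,.07),("boxFRb",158,255,0),("tab0",70,197,.065),("h0",230,300,.25),("h1",338,270,.25),("matFL",228,358,0),("matFR",292,463,0),("matBR",522,382,0),("footFR",338,535,.005),("footFL",303,485,.005)]: D(n,x,y,z)
```

```text
sc rackFR [0.629 0.24  0.094]
sc rackBR [0.801 0.254 0.094]
sc rackBL [0.787 0.45  0.094]
sc rackFL [0.613 0.437 0.094]
sc boxFR [0.547 0.266 0.07 ]
sc boxFL [0.539 0.403 0.07 ]
sc tab0 [0.494 0.332 0.065]
sc tab1 [0.533 0.339 0.065]
sc h0 [ 0.453 -0.085  0.25 ]
sc h1 [ 0.523 -0.093  0.25 ]
sc footFR [ 0.506 -0.119  0.005]
sc footBR [ 0.731 -0.146  0.005]
sc matBR [ 0.741 -0.058  0.   ]
sc matBL [0.719 0.092 0.   ]
sc bottle [0.788 0.019 0.   ]
sc bottletop [0.782 0.02  0.19 ]
sd rackFR [0.625 0.251 0.094]
sd rackFL [0.604 0.433 0.094]
sd boxFR [0.542 0.268 0.07 ]
sd boxFL [0.533 0.403 0.07 ]
sd boxFRb [0.546 0.279 0.   ]
sd tab0 [0.485 0.327 0.065]
sd h0 [ 0.448 -0.08   0.25 ]
sd h1 [ 0.529 -0.093  0.25 ]
sd matFL [0.533 0.113 0.   ]
sd matFR [ 0.516 -0.03   0.   ]
sd matBR [ 0.738 -0.057  0.   ]
sd footFR [ 0.506 -0.122  0.005]
sd footFL [ 0.509 -0.061  0.005]
```

Call:
step_arm(steps=[[0.8,-0.333,0,0,0,-1,-1],[0.8,-0.333,0,0,0,-1,-1],[0.8,-0.333,0,0,0,-1,-1],[0.8,-0.333,0,0,0,-1,-1],[0.8,-0.333,0,0,0,-1,-1],[0.8,-0.333,0,0,0,-1,-1],[0.8,-0.333,0,0,0,-1,-1],[0.8,-0.333,0,0,0,-1,-1]])

```text
time_s: 0.82
position: [0.5231, 0.2428, 0.2473]
tcp_rot: [[-0.711, 0.703, -0.001], [0.703, 0.711, 0.0], [0.001, -0.001, -1.0]]
force: [-0.1, -0.0, 0.5]
opening: 1.003
grasp_force: 0.0
```

Call:
step_arm(steps=[[0.243,0.196,0.267,0,0,-1,-1],[0.243,0.196,0.267,0,0,-1,-1],[0.243,0.196,0.267,0,0,-1,-1],[0.243,0.196,0.267,0,0,-1,-1],[0.243,0.196,0.267,0,0,-1,-1],[0.243,0.196,0.267,0,0,-1,-1],[0.243,0.196,0.267,0,0,-1,-1],[0.243,0.196,0.267,0,0,-1,-1]])

```text
time_s: 1.48
position: [0.5164, 0.3316, 0.167]
tcp_rot: [[-1.0, 0.003, 0.0], [0.003, 1.0, -0.001], [-0.0, -0.001, -1.0]]
force: [-0.1, -0.4, 0.0]
opening: 0.997
grasp_force: 0.0
```

Call:
step_arm(steps=[[0,0,0.13,0,0,-0.1,-1],[0,0,0.26,0,0,-0.1,-1],[0,0,0.385,0,0,-0.1,-1],[0,0,0.385,0,0,-0.1,-1],[0,0,0.385,0,0,-0.1,1],[0,0,0.385,0,0,-0.1,1],[0,0,0.385,0,0,-0.1,1],[0,0,0.385,0,0,-0.1,1]])

```text
time_s: 2.15
position: [0.5172, 0.3338, 0.0551]
tcp_rot: [[-0.997, -0.078, 0.005], [-0.078, 0.997, 0.002], [-0.006, 0.002, -1.0]]
force: [0.2, 0.0, -0.4]
opening: 0.783
grasp_force: 0.0
```

Call:
step_arm(steps=[[0,0,0,0,0,0,1],[0,0,0,0,0,0,1],[0,0,0,0,0,0,1],[0,0,0,0,0,0,1]])

```text
time_s: 2.48
position: [0.5152, 0.3333, 0.0526]
tcp_rot: [[-0.997, -0.079, 0.001], [-0.079, 0.997, 0.0], [-0.001, 0.0, -1.0]]
force: [0.2, 0.5, -0.5]
opening: 0.475
grasp_force: 0.0
```

Call:
step_arm(steps=[[0,0,0,0,0,0,1],[0,0,0,0,0,0,1],[0,0,0,0,0,0,1],[0,0,0,0,0,0,1],[0,0,0,0,0,0,1],[0,0,0,0,0,0,1]])

```text
time_s: 2.98
position: [0.515, 0.3334, 0.0518]
tcp_rot: [[-0.997, -0.079, -0.0], [-0.079, 0.997, 0.0], [0.0, 0.0, -1.0]]
force: [-0.1, 2.0, -0.2]
opening: 0.14
grasp_force: 30.0
```

Call:
step_arm(steps=[[0.05,0,0,0,0,0,1],[0.12,0,0,0,0,0,1],[0.2,0,0,0,0,0,1],[0.28,0,0,0,0,0,1],[0.36,0,0,0,0,0,1],[0.44,0,0,0,0,0,1],[0.52,0,0,0,0,0,1],[0.56,0,0,0,0,0,1]])

```text
time_s: 3.65
position: [0.3448, 0.3192, 0.0519]
tcp_rot: [[-0.997, -0.079, -0.002], [-0.079, 0.997, -0.001], [0.002, -0.001, -1.0]]
force: [1.6, 0.3, -1.4]
opening: 0.138
grasp_force: 30.0
```

Call:
step_arm(steps=[[0.56,0,0,0,0,0,0],[0,0,0,0,0,0,0],[0,0,0,0,0,0,0],[0,0,0,0,0,0,0],[0,0,-0.1,0,0,0,0],[0,0,-0.22,0,0,0,0],[0,0,-0.3,0,0,0,0],[0,0,-0.3,0,0,0,0]])

```text
time_s: 4.32
position: [0.353, 0.3229, 0.1469]
tcp_rot: [[-0.997, -0.078, 0.013], [-0.078, 0.997, 0.007], [-0.013, 0.006, -1.0]]
force: [1.0, -0.2, 0.0]
opening: 0.494
grasp_force: 0.0
```

I mistyped the first row there (a stray 0.56 shift), so I'll check the box before going on.

Run:
```python
from rig import *
from h import *
s=read_state(); c=capture("wrist"); W=wristW(c,s); np.savez("pics/w1.npz",W=W,**c)
a=c["image"][:,:,::-1]; cv2.imwrite("pics/w1.png",a)
d=capture("side"); np.savez("pics/side1.npz",**d); b=d["image"][:,:,::-1]
cv2.imwrite("pics/both1.png",np.hstack([cv2.resize(a,(400,300)),cv2.resize(b[90:240,60:260],(400,300))]))
print(s["position"],s["tcp_rot"])
```

```text
[0.35302143 0.32293942 0.14689704] [[-0.99687195 -0.07799539  0.01276838]
 [-0.07791012  0.99693549  0.00704539]
 [-0.01327876  0.00602857 -0.99989366]]
```

View pics/both1.png

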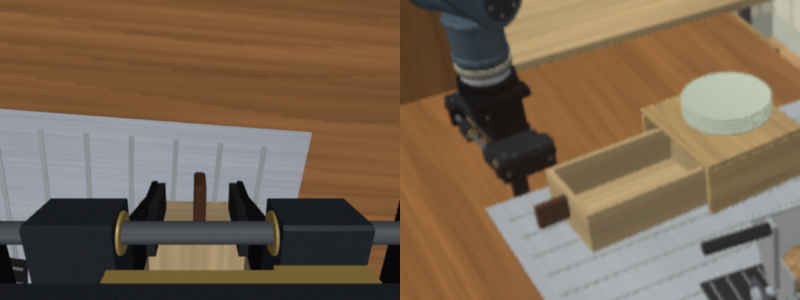

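Run:
```python
from h import *
sd=np.load("pics/side1.npz")
for n,x,y,z in [("FL",549,172,.07),("FR",586,212,.07),("FRb",594,248,0),("BRb",708,206,0),("BRt",706,168,.07),("tab",536,206,.065),("rackFR",706,150,.094),("rackFRb",711,208,0)]:
    print(n,np.round(onz(sd,60+(x-400)/2,90+y/2,z),3))
w=np.load("pics/w1.npz")
# tab tip in wrist (panel 400x300 -> 560x420)
print(onz(w,200*1.4,175*1.4,.065,w["W"]))
```

```text
FL [0.424 0.391 0.07 ]
FR [0.432 0.27  0.07 ]
FRb [0.434 0.27  0.   ]
BRb [0.626 0.267 0.   ]
BRt [0.63  0.272 0.07 ]
tab [0.378 0.329 0.065]
rackFR [0.638 0.283 0.094]
rackFRb [0.628 0.26  0.   ]
[0.36413022 0.32727714 0.065     ]
```

Call:
step_arm(steps=[[-0.08,0.015,0,0,0,0,0],[-0.16,0.015,0,0,0,0,0],[-0.16,0.015,0.13,0,0,0,0],[-0.16,0.015,0.24,0,0,0,0],[-0.16,0.015,0.3,0,0,0,0],[-0.16,0.015,0.3,0,0,0,0],[-0.16,0.015,0.3,0,0,0,1],[-0.16,0.015,0.3,0,0,0,1]])

```text
time_s: 5.08
position: [0.3958, 0.3285, 0.052]
tcp_rot: [[-0.997, -0.078, 0.001], [-0.078, 0.997, 0.0], [-0.001, 0.0, -1.0]]
force: [0.6, 0.3, 1.6]
opening: 0.42
grasp_force: 0.0
```

Call:
step_arm(steps=[[0,0,0,0,0,0,1],[0,0,0,0,0,0,1],[0,0,0,0,0,0,1],[0,0,0,0,0,0,1],[0,0,0,0,0,0,1]])

```text
time_s: 5.5
position: [0.3956, 0.3284, 0.0529]
tcp_rot: [[-0.997, -0.077, 0.001], [-0.077, 0.997, 0.001], [-0.002, 0.001, -1.0]]
force: [-0.6, -1.3, 5.3]
opening: 0.135
grasp_force: 29.9
```

Call:
step_arm(steps=[[0.06,0,0,0,0,0,1],[0.12,0,0,0,0,0,1],[0.18,0,0,0,0,0,1],[0.21,0,0,0,0,0,1],[0.21,0,0,0,0,0,1],[0.21,0,0,0,0,0,1]])

```text
time_s: 6.0
position: [0.3315, 0.3237, 0.0529]
tcp_rot: [[-0.997, -0.079, -0.0], [-0.079, 0.997, 0.001], [0.0, 0.001, -1.0]]
force: [-3.3, 2.1, 10.0]
opening: 0.138
grasp_force: 30.0
```

Call:
step_arm(steps=[[0,0,0,0,0,0,0],[0,0,0,0,0,0,0],[0,0,0,0,0,0,0],[0,0,0,0,0,0,0],[0,0,-0.1,0,0,0,0],[0,0,-0.22,0,0,0,0],[0,0,-0.3,0,0,0,0],[0,0,-0.3,0,0,0,0]])

```text
time_s: 6.67
position: [0.3346, 0.3246, 0.1456]
tcp_rot: [[-0.997, -0.079, 0.007], [-0.079, 0.997, 0.004], [-0.007, 0.004, -1.0]]
force: [0.5, 0.4, -0.3]
opening: 0.495
grasp_force: 0.0
```

Run:
```python
from rig import *
from h import *
s=read_state(); print(s["position"],s["force"])
d=capture("side"); np.savez("pics/side2.npz",**d); b=d["image"][:,:,::-1]
cv2.imwrite("pics/side2.png",cv2.resize(b[80:230,60:260],(800,600),interpolation=cv2.INTER_CUBIC))
```

```text
[0.33456762 0.32462081 0.14556554] [ 0.52581582  0.37890805 -0.34501841]
```

View pics/side2.png

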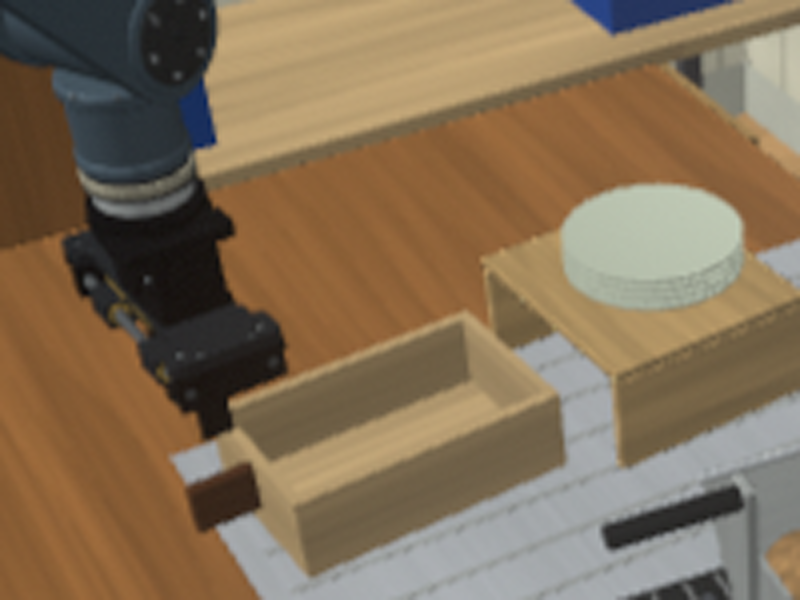

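Run:
```python
from h import *
sd=np.load("pics/side2.npz")
P={}
for n,x,y,z in [("BL",465,312,.07),("BR",560,396,.07),("FR",297,506,.07),("FRb",310,577,0),("BRb",563,464,0),("tabtip",188,487,.065),("rackFR",614,375,.094)]:
    P[n]=onz(sd,60+x/4,80+y/4,z); print(n,np.round(P[n],3))
m=(P["BL"]+P["FR"])/2; d=P["BR"]-P["FR"]; yaw=np.arctan2(d[1],d[0])
print("centre",m,"yaw",np.degrees(yaw), "wall",m[:2]+.0655*np.array([-np.sin(yaw),np.cos(yaw)]))
```

```text
BL [0.573 0.411 0.07 ]
BR [0.585 0.27  0.07 ]
FR [0.369 0.255 0.07 ]
FRb [ 0.368  0.258 -0.   ]
BRb [ 0.584  0.276 -0.   ]
tabtip [0.313 0.323 0.065]
rackFR [0.618 0.243 0.094]
centre [0.47080425 0.33298987 0.07      ] yaw 4.127872709607915 wall [0.46608938 0.39831995]
```

Call:
step_arm(steps=[[-0.13,0.06,0,0,0,0,0],[-0.25,0.12,0,0,0,0,0],[-0.37,0.17,0,0,0,0,0],[-0.465,0.214,0,0,0,0,0],[-0.465,0.214,0,0,0,0,0],[-0.465,0.214,0.1,0,0,0,0],[-0.465,0.214,0.2,0,0,0,0],[-0.465,0.214,0.3,0,0,0,0]])

```text
time_s: 7.38
position: [0.4655, 0.3975, 0.0497]
tcp_rot: [[-0.997, -0.078, -0.002], [-0.078, 0.997, -0.001], [0.002, -0.001, -1.0]]
force: [-0.5, -0.6, -0.9]
opening: 0.499
grasp_force: 0.0
```

Call:
step_arm(steps=[[0,0,0,0,0,0,0],[0,0,0,0,0,0,1],[0,0,0,0,0,0,1],[0,0,0,0,0,0,1],[0,0,0,0,0,0,1],[0,0,0,0,0,0,1],[0,0,0,0,0,0,1],[0,0,0,0,0,0,1]])

```text
time_s: 8.05
position: [0.467, 0.399, 0.0533]
tcp_rot: [[-0.997, -0.078, 0.002], [-0.078, 0.997, 0.002], [-0.002, 0.002, -1.0]]
force: [-0.6, 1.5, 4.6]
opening: 0.103
grasp_force: 30.0
```

Call:
step_arm(steps=[[0,0,-0.04,0,0,0,1],[0,0,-0.09,0,0,0,1],[0,0,-0.14,0,0,0,1],[0,0,-0.16,0,0,0,1],[0.005,-0.05,-0.16,0,0,0,1],[0.01,-0.13,-0.16,0,0,0,1],[0.015,-0.21,-0.16,0,0,0,1],[0.02,-0.28,-0.16,0,0,0,1]])

```text
time_s: 8.72
position: [0.466, 0.3127, 0.0997]
tcp_rot: [[-0.997, -0.079, -0.002], [-0.079, 0.997, -0.001], [0.002, -0.001, -1.0]]
force: [-0.8, -1.3, -4.4]
opening: 0.106
grasp_force: 30.0
```

Call:
step_arm(steps=[[0.01,-0.08,0,0,0,0.05,1],[0.015,-0.16,0,0,0,0.1,1],[0.02,-0.24,0,0,0,0.15,1],[0.025,-0.32,0,0,0,0.2,1],[0.03,-0.38,0,0,0,0.25,1],[-0.03,-0.4,0,0,0,0.25,1],[-0.11,-0.42,0,0,0,0.25,1],[-0.19,-0.44,0,0,0,0.25,1]])

```text
time_s: 9.38
position: [0.5338, 0.1861, 0.0998]
tcp_rot: [[-0.993, 0.118, -0.002], [0.118, 0.993, -0.0], [0.002, -0.0, -1.0]]
force: [1.0, 0.6, -5.0]
opening: 0.101
grasp_force: 30.0
```

Call:
step_arm(steps=[[-0.08,-0.03,0,0,0,0,1],[-0.16,-0.06,0,0,0,0,1],[-0.24,-0.09,0,0,0,0,1],[-0.32,-0.12,0,0,0,0,1],[-0.37,-0.144,0.02,0,0,0,1],[-0.37,-0.144,0.07,0,0,0,1],[-0.37,-0.144,0.12,0,0,0,1],[-0.37,-0.144,0.145,0,0,0,1]])

```text
time_s: 10.05
position: [0.6374, 0.1304, 0.054]
tcp_rot: [[-0.993, 0.119, -0.005], [0.119, 0.993, 0.0], [0.005, -0.0, -1.0]]
force: [-1.2, 0.1, -5.6]
opening: 0.101
grasp_force: 30.0
```

Run:
```python
from rig import *
from h import *
s=read_state(); print(s["position"],s["force"])
d=capture("scene"); np.savez("pics/sc3.npz",**d); b=d["image"][:,:,::-1]
e=capture("side"); np.savez("pics/sd3.npz",**e); f=e["image"][:,:,::-1]
cv2.imwrite("pics/p3.png",np.hstack([cv2.resize(b[130:290,220:420],(400,320)),cv2.resize(f[160:320,180:380],(400,320))]))
```

```text
[0.63744307 0.13041928 0.05403856] [-1.1659543   0.14272686 -5.56437873]
```

View pics/p3.png

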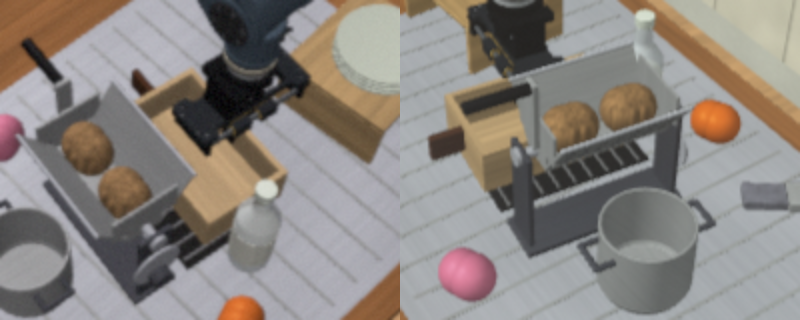

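Run:
```python
from h import *
sc=np.load("pics/sc3.npz");sd=np.load("pics/sd3.npz")
u=np.array([.993,-.118,0]);v=np.array([.118,.993,0]);m=np.array([.637,.029,0])
for n,p in [("BL",onz(sc,220+287/2,130+175/2,.073)),("FR-ish FL",onz(sc,220+193/2,130+68/2,.073)),("sdFRb",onz(sd,180+87/2,160+187/2,.003)),("sdFLt",onz(sd,180+46/2,160+94/2,.073)),("tabtip sd",onz(sd,180+30/2,160+133/2,.068)),("tabtip sc",onz(sc,220+133/2,130+72/2,.068))]:
    print(n,np.round(p,3),"mat",round((p-m)@u,3),round((p-m)@v,3))
```

```text
BL [0.753 0.114 0.073] mat 0.105 0.098
FR-ish FL [0.535 0.146 0.073] mat -0.115 0.104
sdFRb [0.518 0.015 0.003] mat -0.116 -0.028
sdFLt [0.529 0.145 0.073] mat -0.121 0.102
tabtip sd [0.475 0.089 0.068] mat -0.168 0.041
tabtip sc [0.479 0.077 0.068] mat -0.163 0.029
```

Call:
step_arm(steps=[[0,-0.03,0,0,0,0,1],[0,-0.06,0,0,0,0,1],[0,-0.09,0,0,0,0,1],[0,-0.117,0,0,0,0,1],[0,-0.117,0.005,0,0,0,1],[0,-0.117,0.007,0,0,0,1],[0,-0.117,0.007,0,0,0,0.5],[0,-0.117,0.007,0,0,0,0.5]])

```text
time_s: 10.82
position: [0.6359, 0.0962, 0.0552]
tcp_rot: [[-0.993, 0.117, 0.002], [0.117, 0.993, -0.0], [-0.002, -0.0, -1.0]]
force: [-0.1, -0.1, 0.3]
opening: 0.178
grasp_force: 0.0
```

Call:
step_arm(steps=[[0,0,0,0,0,0,0.4],[0,0,0,0,0,0,0.4],[0,0,-0.05,0,0,0,0.4],[0,0,-0.15,0,0,0,0.4],[0,0,-0.27,0,0,0,0.4],[0,0.03,-0.3,0,0,0,0.4],[0,0.1,-0.35,0,0,0,0.4],[0,0.2,-0.47,0,0,0,0.4]])

```text
time_s: 11.48
position: [0.6397, 0.1516, 0.1894]
tcp_rot: [[-0.993, 0.12, -0.007], [0.12, 0.993, -0.001], [0.007, -0.002, -1.0]]
force: [0.8, -0.6, 0.3]
opening: 0.3
grasp_force: 0.0
```

Run:
```python
from rig import *
from h import *
s=read_state(); print(s["position"],s["force"])
d=capture("scene"); np.savez("pics/sc4.npz",**d); b=d["image"][:,:,::-1]
e=capture("side"); np.savez("pics/sd4.npz",**e); f=e["image"][:,:,::-1]
cv2.imwrite("pics/p4.png",np.hstack([cv2.resize(b[130:290,220:420],(400,320)),cv2.resize(f[160:320,180:380],(400,320))]))
```

```text
[0.63967605 0.15160838 0.18940866] [ 0.83599339 -0.61758671  0.26745005]
```

View pics/p4.png

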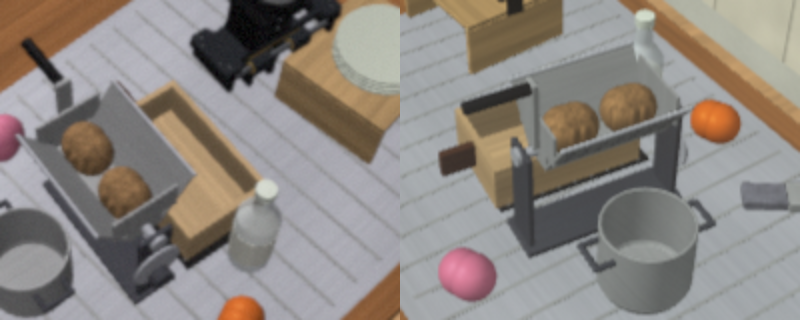

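Run:
```python
from h import *
sc=np.load("pics/sc4.npz");sd=np.load("pics/sd4.npz")
u=np.array([.993,-.118,0]);v=np.array([.118,.993,0]);m=np.array([.637,.029,0])
for n,p in [("BL",onz(sc,220+262/2,130+180/2,.07)),("FL",onz(sc,220+175/2,130+85/2,.07)),("sdFRb",onz(sd,180+99/2,160+207/2,.0)),("sdFLt",onz(sd,180+57/2,160+108/2,.07)),("h0",onz(sc,220+25/2,130+45/2,.25)),("h0s",onz(sd,180+64/2,160+104/2,.25)),("h1s",onz(sd,180+131/2,160+89/2,.25)),("h1",onz(sc,220+59/2,130+81/2,.25))]:
    print(n,np.round(p,3),"mat",round((p-m)@u,3),round((p-m)@v,3))
```

```text
BL [0.734 0.084 0.07 ] mat 0.09 0.066
FL [0.538 0.106 0.07 ] mat -0.107 0.065
sdFRb [ 0.515 -0.024  0.   ] mat -0.115 -0.067
sdFLt [0.53  0.113 0.07 ] mat -0.117 0.071
h0 [ 0.453 -0.087  0.25 ] mat -0.169 -0.137
h0s [ 0.451 -0.075  0.25 ] mat -0.172 -0.125
h1s [ 0.528 -0.093  0.25 ] mat -0.093 -0.134
h1 [ 0.524 -0.092  0.25 ] mat -0.098 -0.133
```

Call:
step_arm(steps=[[0,0,-0.14,0,0,0,0],[0.02,-0.04,-0.27,0,0,0,0],[0.07,-0.14,-0.38,0,0,0,0],[0.13,-0.26,-0.44,0,0,0,0],[0.19,-0.38,-0.44,0,0,0,0],[0.25,-0.5,-0.44,0,0,0,0],[0.31,-0.62,-0.44,0,0,0,0],[0.37,-0.74,-0.44,0,0,0,0]])

```text
time_s: 12.25
position: [0.5046, -0.0552, 0.3234]
tcp_rot: [[-0.993, 0.116, 0.0], [0.116, 0.993, -0.001], [-0.0, -0.001, -1.0]]
force: [0.9, -1.6, 1.0]
opening: 0.501
grasp_force: 0.0
```

Call:
step_arm(steps=[[0.05,-0.099,0,0,0,0,0],[0.05,-0.099,0,0,0,0,0],[0.05,-0.099,0,0,0,0,0],[0.05,-0.099,0,0,0,0,0]])

```text
time_s: 12.58
position: [0.488, -0.0816, 0.3233]
tcp_rot: [[-0.993, 0.118, 0.001], [0.118, 0.993, 0.0], [-0.001, 0.0, -1.0]]
force: [-0.7, -0.1, -0.3]
opening: 0.5
grasp_force: 0.0
```

Run:
```python
from rig import *
from h import *
s=read_state(); print(s["position"],s["force"],s["joint_positions"])
c=capture("wrist"); W=wristW(c,s); a=c["image"][:,:,::-1]; cv2.imwrite("pics/w5.png",a)
print("bar pred", [np.round(proj(c,np.array([.485,-.083,.25])+t*np.array([.993,-.118,0]),W),0) for t in(-.034,0,.05)])
```

```text
[ 0.48800486 -0.08162143  0.32332226] [-0.74776683 -0.07653521 -0.34772459] [-2.24771135e+01  1.48946976e+01  9.46661237e+01  3.26174801e-02
  7.04180044e+01 -1.05709622e+02]
bar pred [array([272., 176.]), array([272., 231.]), array([272., 302.])]
```

View pics/w5.png

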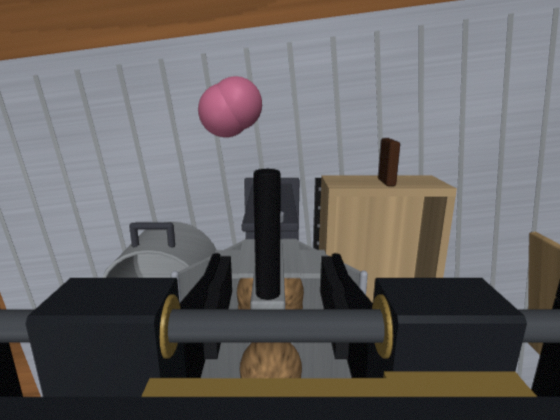

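Call:
step_arm(steps=[[0,-0.012,0.1,0,0,0,0],[0,-0.012,0.2,0,0,0,0],[0,-0.012,0.224,0,0,0,0],[0,-0.012,0.224,0,0,0,0],[0,-0.012,0.224,0,0,0,1],[0,-0.012,0.224,0,0,0,1],[0,-0.012,0.224,0,0,0,1],[0,-0.012,0.224,0,0,0,1]])

```text
time_s: 13.3
position: [0.4882, -0.0855, 0.2575]
tcp_rot: [[-0.993, 0.117, 0.003], [0.117, 0.993, -0.001], [-0.003, -0.001, -1.0]]
force: [-0.2, 0.5, 0.2]
opening: 0.284
grasp_force: 0.0
```

Call:
step_arm(steps=[[0,0,0,0,0,0,1],[0,0,0,0,0,0,1],[0,0,0,0,0,0,1],[0,0,0,0,0,0,1]])

```text
time_s: 13.63
position: [0.4879, -0.0857, 0.257]
tcp_rot: [[-0.993, 0.118, 0.002], [0.118, 0.993, -0.001], [-0.002, -0.001, -1.0]]
force: [-1.1, -0.2, 5.4]
opening: 0.173
grasp_force: 30.0
```

Call:
step_arm(steps=[[0,0.029,0.001,0,0,0,1],[0,0.058,0.005,0,0,0,1],[0,0.086,0.011,0,0,0,1],[0,0.119,0.022,0,0,0,1],[0,0.146,0.034,0,0,0,1],[0,0.172,0.048,0,0,0,1],[0,0.196,0.064,0,0,0,1],[0,0.223,0.086,0,0,0,1]])

```text
time_s: 14.3
position: [0.4967, -0.0208, 0.2312]
tcp_rot: [[-0.993, 0.117, 0.004], [0.117, 0.993, -0.005], [-0.004, -0.004, -1.0]]
force: [1.8, -3.7, 2.7]
opening: 0.176
grasp_force: 30.0
```

Call:
step_arm(steps=[[0,0.021,0.02,0,0,0,1],[0,0.04,0.043,0,0,0,1],[0,0.057,0.066,0,0,0,1],[0,0.071,0.091,0,0,0,1],[0,0.086,0.123,0,0,0,1],[0,0.096,0.15,0,0,0,1],[0,0.103,0.178,0,0,0,1],[0,0.108,0.205,0,0,0,1]])

```text
time_s: 14.97
position: [0.5011, 0.0117, 0.1705]
tcp_rot: [[-0.993, 0.115, 0.004], [0.115, 0.993, -0.005], [-0.004, -0.004, -1.0]]
force: [-5.7, -10.6, 43.9]
opening: 0.175
grasp_force: 30.0
```

Call:
step_arm(steps=[[0,0,0,0,0,0,1],[0,0,0,0,0,0,1],[0,0,0,0,0,0,1],[0,0,0,0,0,0,1],[0,0,0,0,0,0,1],[0,0,0,0,0,0,1]])

```text
time_s: 15.47
position: [0.5012, 0.0116, 0.1702]
tcp_rot: [[-0.993, 0.116, 0.005], [0.116, 0.993, -0.004], [-0.005, -0.003, -1.0]]
force: [2.0, -6.8, 9.6]
opening: 0.171
grasp_force: 30.0
```

Run:
```python
from rig import *
from h import *
b=capture("scene")["image"][:,:,::-1]
f=capture("side")["image"][:,:,::-1]
cv2.imwrite("pics/p6.png",np.hstack([cv2.resize(b[130:290,220:420],(400,320)),cv2.resize(f[160:320,180:380],(400,320))]))
```

View pics/p6.png

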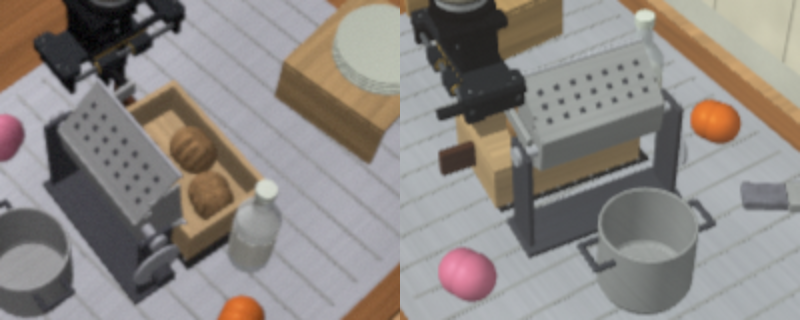

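Call:
step_arm(steps=[[0,-0.004,-0.021,0,0,0,1],[0,-0.009,-0.044,0,0,0,1],[0,-0.016,-0.066,0,0,0,1],[0,-0.024,-0.088,0,0,0,1],[0,-0.034,-0.109,0,0,0,1],[0,-0.045,-0.129,0,0,0,1],[0,-0.058,-0.149,0,0,0,1],[0,-0.068,-0.163,0,0,0,1]])

```text
time_s: 16.23
position: [0.499, -0.0047, 0.2172]
tcp_rot: [[-0.993, 0.121, 0.005], [0.121, 0.993, 0.006], [-0.005, 0.007, -1.0]]
force: [8.4, 7.8, -5.8]
opening: 0.174
grasp_force: 30.0
```

Call:
step_arm(steps=[[0,-0.015,-0.018,0,0,0,1],[0,-0.031,-0.034,0,0,0,1],[0,-0.049,-0.05,0,0,0,1],[0,-0.067,-0.064,0,0,0,1],[0,-0.086,-0.077,0,0,0,1],[0,-0.107,-0.089,0,0,0,1],[0,-0.127,-0.099,0,0,0,1],[0,-0.149,-0.108,0,0,0,1]])

```text
time_s: 16.9
position: [0.4938, -0.048, 0.2532]
tcp_rot: [[-0.993, 0.119, 0.007], [0.119, 0.993, 0.007], [-0.007, 0.007, -1.0]]
force: [2.1, 6.7, 17.8]
opening: 0.169
grasp_force: 30.0
```

Call:
step_arm(steps=[[0,-0.017,-0.005,0,0,0,1],[0,-0.033,-0.01,0,0,0,1],[0,-0.05,-0.014,0,0,0,1],[0,-0.068,-0.017,0,0,0,1],[0,-0.085,-0.019,0,0,0,1],[0,-0.102,-0.02,0,0,0,1],[0,-0.114,-0.02,0,0,0,1],[0,-0.114,-0.02,0,0,0,1]])

```text
time_s: 17.57
position: [0.4895, -0.0851, 0.2583]
tcp_rot: [[-0.993, 0.119, 0.006], [0.119, 0.993, 0.001], [-0.006, 0.001, -1.0]]
force: [1.6, 1.3, 14.0]
opening: 0.171
grasp_force: 30.0
```

Open, rise clear, and check the outcome by measurement.

Call:
step_arm(steps=[[0,0,0,0,0,0,0.5],[0,0,0,0,0,0,0],[0,0,0,0,0,0,0],[0,0,0,0,0,0,0],[0,0,-0.05,0,0,0,0],[0,0,-0.15,0,0,0,0],[0,0,-0.25,0,0,0,0],[0,0,-0.3,0,0,0,0]])

```text
time_s: 18.23
position: [0.4879, -0.0854, 0.3484]
tcp_rot: [[-0.993, 0.117, 0.002], [0.117, 0.993, -0.001], [-0.002, -0.0, -1.0]]
force: [0.3, -1.0, -0.6]
opening: 0.497
grasp_force: 0.0
```

Call:
step_arm(steps=[[0,0,0,0,0,0,0],[0,0,0,0,0,0,0],[0,0,0,0,0,0,0],[0,0,0,0,0,0,0]])

```text
time_s: 18.57
position: [0.4862, -0.0849, 0.3442]
tcp_rot: [[-0.993, 0.118, -0.004], [0.118, 0.993, 0.002], [0.004, 0.001, -1.0]]
force: [-0.2, -0.3, -0.3]
opening: 0.499
grasp_force: 0.0
```

Run:
```python
from rig import *
from h import *
s=read_state(); c=capture("wrist"); W=wristW(c,s); a=c["image"]
print(s["position"],s["force"],s["opening"])
dark=(a.max(2)<35)
for v in(190,210,230): 
    x=np.where(dark[v,235:310])[0]+235
    if len(x): print(v,x.min(),x.max(),onz(c,x.mean(),v,.25,W))
d=capture("scene"); o=np.load("pics/sc4.npz")["image"].astype(int)
hsv=cv2.cvtColor(d["image"],cv2.COLOR_RGB2HSV)
df=np.abs(d["image"].astype(int)-o).max(2)
# changes vs before tipping: bottle, pot, mug, box rim, handle areas
for n,(x0,x1,y0,y1) in dict(bottle=(335,365,220,270),pot=(205,260,230,290),mug=(95,140,250,300),boxFL=(295,318,170,190),trough=(240,310,180,240),handle=(230,256,148,185)).items():
    print(n,(df[y0:y1,x0:x1]>40).mean())
```

```text
[ 0.48619082 -0.0848819   0.34422772] [-0.22390727 -0.27274115 -0.34483035] 0.4994541753185725
190 264 287 [ 0.46273822 -0.08171472  0.25      ]
210 265 287 [ 0.47631929 -0.08299663  0.25      ]
230 265 287 [ 0.49033316 -0.08465763  0.25      ]
bottle 0.0
pot 0.0
mug 0.0
boxFL 0.0
trough 0.2454761904761905
handle 0.060291060291060294
```

```bash
python3 -c "
from rig import *
print(hand_in())"
```

```text
the job is handed in; nothing more can be done
None
```

The job is handed in. The box is on the mat with both potatoes in it, the strainer is back upright and released, and the cameras show the pot, bottle and mug unmoved since the box was placed; one mistyped move after the first pull left the box only partly out, so I re-gripped the tab and drew it clear.

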